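# Set the adapter tester and hold the adapter home on its sprung contacts

### The arm

A 6-joint arm with a two-finger parallel gripper is mounted at the origin on a cart in front of the work surface, level with it; the furniture and walls round the work are solid. World frame = base frame: x ahead of the robot, y to its left, z up, the work surface at z = 0. Lengths are in m, angles in rad, forces in N, time in s.
With the tool pointing down it reaches from about 0.35 to 1 m from the base axis. Payload 7.1 kg.
Tool frame: the origin (TCP) lies on the mounting face of the last link; the fingertips stand 173 mm ahead of it and the grasp point (between the pads) lies 155 mm ahead of it (manip.pinch_z is the distance from the TCP to the grasp point, in m); z points along the fingers, y is the line along which they close (so a half turn about z gives the same grasp; the last joint's range is limited). The gripper opens to 85 mm and grips with 20 to 120 N. Pads are 22 mm wide; open, the fingers measure 114 mm over their backs; the gripper's body (76 mm by 85 mm) begins 54 mm behind the grasp point. The pads swing forward as they close: fully open they stand 13 mm farther back than shut.
Start: joints at [-1.216, 0.423, 1.63, -0, 1.089, -0.019], TCP at [0.228, -0.582, 0.405] pointing down, gripper open.
Joint ranges: [-3, 3], [-0.9, 2.11], [0.09, 2.58], [-1.31, 4.45], [0.11, 2.69], [-2.54, 2.54]. Speed limits (rad/s): [2.39, 2.39, 3.01, 3.14, 3.14, 3.14].

### API

Orientations are given as a unit quaternion [x, y, z, w].
In Python, from bench import manip, open_jaws, close, planner, cams, order gives the robot as it stands. The module is installed in compiled form; this text tells all that it offers. Calls block until the motion is done:
- manip.move_pose(position, orientation): joint-space move of the TCP to a pose.
- manip.servo_line(position, vel=0.15, ori=None, force_limit=None): straight line of the TCP; ori=None keeps the orientation; vel is the mean speed in m/s. With force_limit (N) it stops when the force on the tool has changed by that much, and returns True; else False.
- manip.goto_joints(angles): joint-space move.
- open_jaws() and close(strength=None): open the fingers fully, or close them until they stop; strength is the grip in N (None keeps the last).
- manip.sleep(seconds).
- planner.inverse_kinematics(position, orientation): joint angles nearest the present ones, or None.
- cams.grab_frame(name): name is "scene" or "side" or "wrist"; returns (picture, depth): 384x512x3 uint8, red, green, blue; 384x512 float32, m along the optical axis (not along the pixel's ray), 0 where there is no reading.
- cams.camera_model(name): a dict with "mtx" (3x3 intrinsics, pixels), "R" (3x3) and "t" (3): a world point X has camera coordinates R X + t. Camera axes: x right, y down, z forward; pixel columns grow to the right and rows downward; lengths in m; the calibration is good to about 2 mm. A picture is of the moment at which its call begins: read the wrist's pose just before it. camera_model takes no time and is no camera call; for the wrist camera it gives the pose at the moment of the call.
A pose or a line that the arm cannot do raises manip.PlanningError and nothing moves.
- order.finish_job(): hands the job in; it is judged then, once.
Readings, each from a call of its own:
- manip.get_time(): time.
- manip.get_q(): joint angles.
- manip.get_qvel(): joint speeds.
- manip.get_joint_torque(): joint torques, N m.
- manip.get_tool_pos(): TCP position.
- manip.get_ee_rot(): TCP orientation.
- manip.get_contact_force(): force on the tool from outside, world axes, zero at the start.
- manip.get_torque(): the same for the moment, N m.
- manip.get_gripper_width(): opening from 0.0 (shut) to 1.0 (fully open).
- manip.get_gripper_force(): force on a finger pad.
Only numpy, scipy, OpenCV 4.12 (cv2) and the standard library are available. Lean on these libraries where they do the work, as an engineer would, in place of code of your own. Each camera call takes 0.05 s, during which the arm holds its last target. There are 200 camera calls.

### The job

Get the plug-in adapter on test: first turn the tester's selector knob until its pointer stands in line with the raised tab of the index ring (the ring itself stays as set), then bring the adapter from the bench and push it, plug first and lying flat, in under the lip of the tester's nest until its shoulders are fully home. The sprung contacts push it back out, so finish with the adapter still held pressed home by the gripper; leave the memory stick and the relay lying where they are.

Things in the scene. Friction and masses are not known exactly. Their poses are not given: they have to be found in the camera images.
- adapter_center (a point): Centre of the adapter's body (loose, black, about 30 g, lying flat). Body 30 mm wide (x), 52 mm long (y, -26 to +26 mm from here), 16 mm high (z up). A metal plug sticks out 13 mm from the middle of the -y end; the shoulders are that end face on either side of the plug. Grasp across the 30 mm width, towards the +y end: at home the front 16 mm of the body is under the lip.
- adapter_plug_tip (a point): Middle of the end of the adapter's flat metal plug, 39 mm along -y from adapter_center. Plug 16 mm wide, 10 mm high, 3 to 13 mm above the adapter's underside. Same axes as adapter_center.
- nest_mouth (a point): On the fixed tester: in the plane of the front edge of the nest's lip, on the centre line, level with the landing tongue (6 mm above the bench). x points level into the nest (the way to push), y left, z up. The tongue, bare metal, 28 mm wide, reaches out to x = -58 mm: bring the adapter in on it or just above it. Fingers can pass beside the tongue down to the bench.
- nest_home (a point): Where adapter_center lies when the adapter is home: 10 mm in front of the lip's edge, 8 mm above the tongue. Axes as nest_mouth; the adapter's -y axis then points along this x. Nest 33 mm wide inside, flared to about 48 mm at the mouth; the lip hangs 19 mm above the tongue (front edge turned up), its top is 28 mm above it. The shoulders meet rigid stops 16 mm behind the lip's edge.
- tester: The tester, fixed on the bench. x as nest_mouth, z up. In this frame nest_mouth is at (-22, 45, 6) mm and the selector's axis at x = 62, y = -35 mm. Grey housing from x = 16 to 116 mm, y = -80 to 80 mm, top 45 mm above the bench; the bare metal nest block stands before it, x = -22 to 16 mm, 64 mm wide.
- contact (a joint): Travel of the sprung contact carriage inside the nest, m: 0 when free, 0.006 with the adapter's shoulders home. The spring pushes outward with about 2 N when first touched and 5 N at home; beyond that the stops are rigid.
- selector (a joint): Angle of the selector knob, rad, counter-clockwise seen from above; at 0 the pointer is along nest_mouth's x axis. Turns stiffly (about 0.04 N m) and stays where it is left; travel -2.4 to 2.4. At the start it stands clockwise of the index.
- index (a joint): Angle of the raised tab of the index ring round the selector, rad, same zero and sense as the selector: the selector is set when the two angles are equal. The ring is stiff; leave it as it is.
- selector_grip (a point): On the selector knob's axis, 61.5 mm above the bench, the height to grip. x along the pointer, z up. The grip is an upright black bar 12 mm wide (y), x = -20 mm to the pointed nose at +17 mm, its top 71 mm above the bench; a white line on top runs to the pointer end. Keep fingertips above the round skirt below (radius 22.5 mm, top 51.5 mm above the bench).
- selector_pointer (a point): Point on the selector 30 mm from its axis, in the direction of the pointer, just over the index ring.
- index_tab (a point): The raised metal tab (5 mm wide, 4 mm high) on the flat index ring, 30 mm from the selector's axis.
- memory_stick_center (a point): Centre of a memory stick lying on the bench (black with metal plug, 17 x 48 x 9 mm, much smaller than the adapter): not to be disturbed.
- relay_center (a point): Centre of a small plug-in relay standing on the bench (28 x 16 x 27 mm): not to be disturbed.
There are look-alikes about, which are no part of the job. There is more than one size of the part that bears adapter_center; the job needs the largest.

How it is judged:
By the outcome, as a careful person would: the job done as asked, in the order asked, and still so for the second after the job is handed in, while the arm keeps its last pose, push and grip.
It also fails if it takes over 61 s, if anything falls off the work surface, if the arm or the gripper's body presses on something with over 40 N, if the wrist force passes 120 N, or if a joint passes its speed limit or range.

## Working session

There is one attempt and no reset: what is moved stays moved. The work goes in short steps, each a Python script; the robot and the scene stay as the last script left them, time stands still between calls to the robot, and variables do not carry over. Pictures are saved under pics/ and viewed, at most 12 in all, crops included, and the job is handed in when it is done.

```bash
mkdir -p pics; cat > h.py <<'E'
import numpy as np, cv2
from bench import manip, open_jaws, close, planner, cams, order
from scipy.spatial.transform import Rotation as Rn
def grab(n,save=None):
    m=cams.camera_model(n); im,d=cams.grab_frame(n)
    if save: cv2.imwrite('pics/'+save,im[:,:,::-1]); np.savez('pics/'+save[:-4],im=im,d=d,**m)
    return im,d,m
def ray(m,u,v,z):
    K,R,t=m['mtx'],m['R'],m['t']; c=-R.T@t
    r=R.T@np.linalg.solve(K,[u,v,1.]); return c+r*(z-c[2])/r[2]
def dep(m,d,u,v):
    K,R,t=m['mtx'],m['R'],m['t']
    return R.T@(np.linalg.solve(K,[u,v,1.])*d[int(v),int(u)]-t)
def proj(m,X):
    p=m['mtx']@(m['R']@np.asarray(X)+m['t']); return p[:2]/p[2]
def down(yaw): # tool z down; closing line (tool y) at world angle yaw
    y=np.array([np.cos(yaw),np.sin(yaw),0]); z=np.array([0,0,-1.]); x=np.cross(y,z)
    return Rn.from_matrix(np.c_[x,y,z]).as_quat()
E
python3 - <<'E'
from h import *
a,_,m=grab('scene','s1.png'); b,_,m2=grab('side','d1.png')
print(manip.get_time(),m,m2,manip.pinch_z,manip.get_ee_rot())
E
```

```text
0.1 {'mtx': array([[423.68872805,   0.        , 251.95769843],
       [  0.        , 423.68872805, 184.30958948],
       [  0.        ,   0.        ,   1.        ]]), 'R': array([[-0.75944198, -0.65056619,  0.00339135],
       [-0.46872031,  0.5435333 , -0.6963281 ],
       [ 0.45116421, -0.53041039, -0.7177156 ]]), 't': array([0.37860721, 0.36296507, 0.59369537])} {'mtx': array([[485.66696317,   0.        , 261.23165488],
       [  0.        , 485.66696317, 183.39567192],
       [  0.        ,   0.        ,   1.        ]]), 'R': array([[-0.88082311, -0.47326851,  0.0129445 ],
       [-0.17967984,  0.30886539, -0.9339793 ],
       [ 0.43802489, -0.82499642, -0.35709258]]), 't': array([0.4634155 , 0.22803075, 0.59718007])} 0.1547 [ 9.82587342e-01  1.85799941e-01 -1.31091079e-04 -6.93287621e-04]
```

View pics/s1.png

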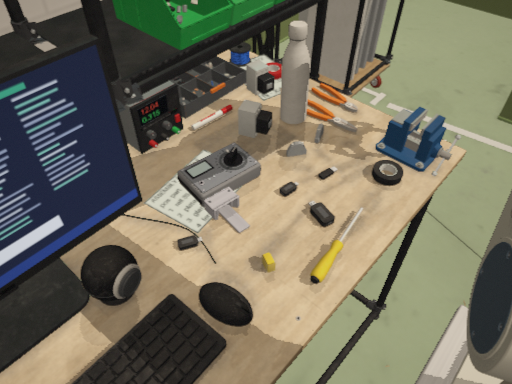

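View pics/d1.png

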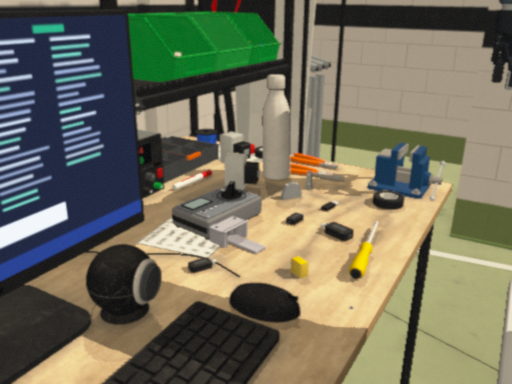

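The scene view shows the tester at about (220,175), with its selector at (234,155) and its nest and tongue at (230,210). These could be mistaken for the adapter:
- (322,214): largest black part with a metal plug
- (289,188): smaller one
- (327,173): memory stick, thin
- (187,242): part with a cable

I choose (322,214) and will check it with a wrist close-up. The yellow block at (268,262) is probably the relay.

```bash
python3 - <<'E'
from h import *
s=np.load('pics/s1.npz'); d=np.load('pics/d1.npz')
for n,u,v in [('big',322,214),('mid',289,188),('stick',327,173),('cable',187,242),('yellow',268,262),('knob',234,150),('tongue',236,218),('tonguetip',244,228),('bottle',293,90),('charger',248,118),('bracket',297,150),('driver',335,255)]:
    print(n,dep(s,s['d'],u,v).round(3), ray(s,u,v,.008).round(3))
for n,u,v in [('big',339,231),('mid',295,218),('stick',330,206),('tonguetip',255,248)]: print(n,dep(d,d['d'],u,v).round(3))
a=cv2.resize(s['im'][130:240,150:350],None,fx=4,fy=4,interpolation=cv2.INTER_CUBIC); cv2.imwrite('pics/s1c.png',a[:,:,::-1])
E
```

```text
big [ 0.443 -0.155  0.015] [ 0.446 -0.16   0.008]
mid [ 0.541 -0.174  0.009] [ 0.542 -0.175  0.008]
stick [ 0.505 -0.268  0.009] [ 0.505 -0.269  0.008]
cable [0.603 0.071 0.011] [0.605 0.07  0.008]
yellow [0.449 0.013 0.027] [0.456 0.003 0.008]
knob [ 0.667 -0.137  0.072] [ 0.717 -0.19   0.008]
tongue [ 0.575 -0.039  0.005] [ 0.573 -0.037  0.008]
tonguetip [ 0.545 -0.03   0.004] [ 0.543 -0.028  0.008]
bottle [ 0.685 -0.37   0.1  ] [ 0.764 -0.487  0.008]
charger [ 0.73  -0.256  0.059] [ 0.775 -0.306  0.008]
bracket [ 0.599 -0.282  0.015] [ 0.604 -0.288  0.008]
driver [ 0.368 -0.086  0.016] [ 0.37  -0.092  0.008]
big [ 0.441 -0.147  0.016]
mid [ 0.539 -0.166  0.012]
stick [ 0.502 -0.263  0.009]
tonguetip [ 0.553 -0.027  0.006]
```

View pics/s1c.png

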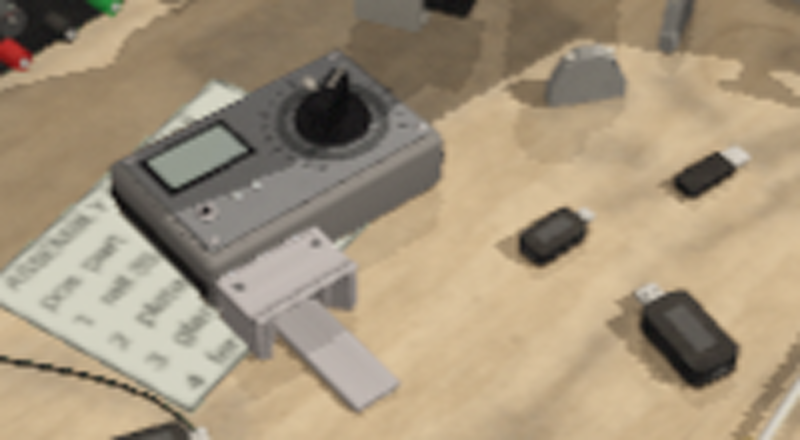

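The crop confirms the choice: the largest part is at (322,214) with its plug up-left, the smaller look-alike is at (289,188), and the memory stick is at (327,173). Next I look from the wrist at the adapter on the way, then at the tester from two places.

```bash
python3 - <<'E'
from h import *
m=cams.camera_model('wrist'); T=manip.get_tool_pos(); R=Rn.from_quat(manip.get_ee_rot()).as_matrix()
print('cam in tool',R.T@(-m['R'].T@m['t']-T), (R.T@m['R'].T).round(2), m['mtx'][0,0])
off=R.T@(-m['R'].T@m['t']-T)
def over(x,y,z,yaw):
    q=down(yaw); o=Rn.from_quat(q).as_matrix()@off
    manip.move_pose([x-o[0],y-o[1],z],q)
yaw=np.pi/2-.6
for n,p in [('w1',(.44,-.155,.36)),('w2',(.60,-.08,.40)),('w3',(.67,-.14,.36))]:
    try: over(*p,-1.0); manip.sleep(.2); grab('wrist',n+'.png'); print(n,manip.get_time(),manip.get_q())
    except manip.PlanningError as e: print(n,e)
A=np.vstack([np.hstack([cv2.imread('pics/w1.png'),cv2.imread('pics/w2.png')]),np.hstack([cv2.imread('pics/w3.png')]*2)])
cv2.imwrite('pics/wm.png',cv2.resize(A,(800,600),interpolation=cv2.INTER_AREA))
E
```

```text
cam in tool [ 6.97417365e-02 -5.61186859e-05  3.04446689e-02] [[-0.   -0.96 -0.28]
 [ 1.   -0.   -0.  ]
 [ 0.   -0.28  0.96]] 329.85502909640695
w1 1.9 [-4.96975997e-01  2.00668029e-01  2.08563918e+00 -1.39397153e-05
  8.55138502e-01  5.04097921e-01]
w2 2.9 [-2.37507275e-01  3.24600778e-01  1.79405906e+00 -1.36004272e-04
  1.02383143e+00  7.64097833e-01]
w3 3.6333 [-3.01096201e-01  4.88826697e-01  1.63634927e+00  7.87900703e-05
  1.01564993e+00  6.98449307e-01]
```

View pics/wm.png

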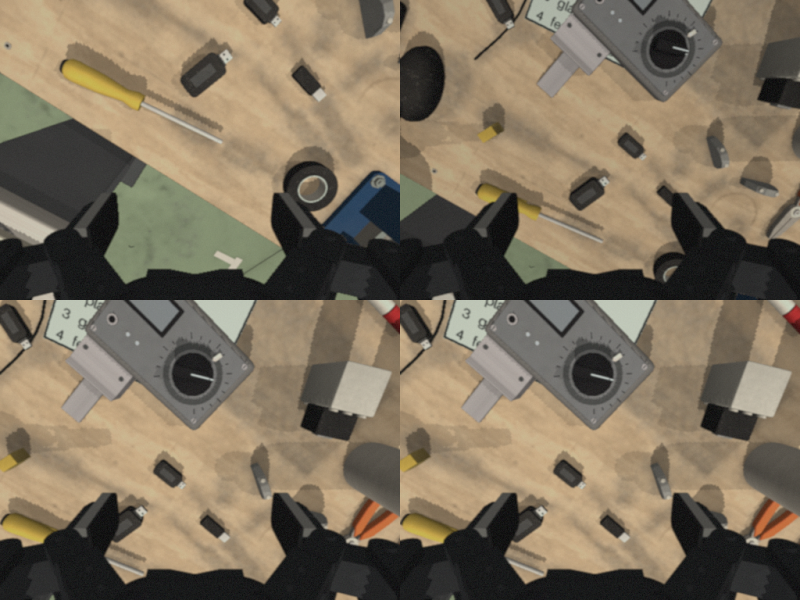

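w1 (top left) shows the adapter at (205,73), with its plug up-right. w3 (bottom) shows the knob at (193,375), its white line pointing right, the tab at (218,357), and the nest and tongue at (90,385). I want a closer view of the knob and nest.

```bash
python3 - <<'E'
import cv2,numpy as np
a=cv2.imread('pics/w3.png')
cv2.imwrite('pics/w3c.png',cv2.resize(a[0:165,70:330],(780,495),interpolation=cv2.INTER_CUBIC))
E
```

```text
(no output)
```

View pics/w3c.png

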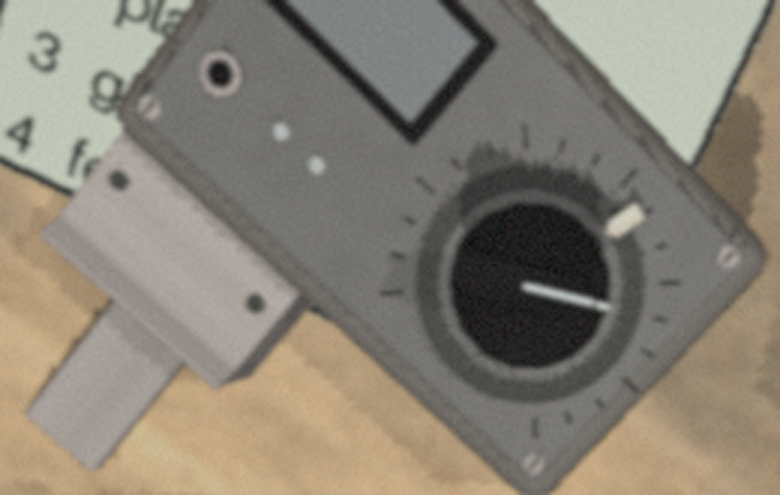

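The knob disc is at crop (530,286) and its white line runs (522,287) to (608,307). The tab is at (625,220), nest screws at (119,180) and (255,303), and the tongue tip spans (27,412) to (98,468).

```bash
cat > meas.py <<'E'
from h import *
w=np.load('pics/w3.npz'); 
P=lambda u,v:(70+u/3-.33,v/3-.33)
pts=dict(disc=(530,286,.0515),l0=(522,287,.071),l1=(608,307,.071),tab=(625,220,.05),tabin=(608,231,.05),tabout=(642,210,.05),tl=(27,412,.006),tr=(98,468,.006),tl2=(108,303,.006),tr2=(182,362,.006),f1=(45,235,.034),f2=(222,382,.034),s1=(119,180,.034),s2=(255,303,.034),c1=(148,107,.045),c2=(733,257,.045),c3=(535,463,.045))
G={}
for n,(u,v,z) in pts.items():
    p=P(u,v); D=dep(w,w['d'],*p); G[n]=ray(w,*p,z); print(n,D.round(4),G[n].round(4))
ang=lambda a,b:np.degrees(np.arctan2(*(G[b]-G[a])[[1,0]])).round(2)
print('yaw x:',ang('tl','tl2'),ang('tr','tr2'),ang('c3','c2'),'y-90:',ang('s2','s1')-90,ang('f2','f1')-90,ang('c3','c1')-90)
print('ptr',ang('l0','l1'),'tab',ang('disc','tab'),ang('tabin','tabout'))
for n in ('w1','w2'):
    w=np.load(f'pics/{n}.npz'); im=w['im']; 
    u0=proj(w,[.444,-.155,.012]); 
    mk=((im.max(2)<75)).astype(np.uint8); mk=cv2.morphologyEx(mk,cv2.MORPH_CLOSE,np.ones((5,5)));
    k,l,st,ce=cv2.connectedComponentsWithStats(mk)
    j=1+np.argmin(np.hypot(*(ce[1:]-u0).T)+1e3*(st[1:,4]<150))
    c=cv2.findContours((l==j).astype(np.uint8),0,2)[0][0]
    r=cv2.minAreaRect(c); print(n,u0,r,st[j])
    for q in cv2.boxPoints(r): print('  ',ray(w,*q,.016).round(4))
    print('  c',ray(w,*r[0],.016),dep(w,w['d'],*r[0]))
    x,y=map(int,u0); pl=((im.min(2)>140)&(np.ptp(im.astype(int),2)<25 if 0 else (im.max(2).astype(int)-im.min(2)<22)))
    ys,xs=np.nonzero(pl[y-40:y+40,x-40:x+40]); 
    if len(xs): print('  plug',ray(w,xs.mean()+x-40,ys.mean()+y-40,.013),len(xs))
E
python3 meas.py
```

```text
disc [ 0.6699 -0.1367  0.0713] [ 0.6699 -0.1364  0.0515]
l0 [ 0.6686 -0.1351  0.072 ] [ 0.6686 -0.1351  0.071 ]
l1 [ 0.6768 -0.1573  0.0505] [ 0.6763 -0.156   0.071 ]
tab [ 0.698  -0.1487  0.0483] [ 0.6979 -0.1487  0.05  ]
tabin [ 0.6934 -0.1465  0.0465] [ 0.6931 -0.1464  0.05  ]
tabout [ 0.7025 -0.1511  0.0493] [ 0.7024 -0.1511  0.05  ]
tl [ 5.461e-01 -1.710e-02 -5.000e-04] [ 0.5485 -0.0195  0.006 ]
tr [ 0.5439 -0.0466  0.005 ] [ 0.5443 -0.0469  0.006 ]
tl2 [ 0.5924 -0.0248  0.0007] [ 0.5937 -0.0266  0.006 ]
tr2 [ 0.5902 -0.0548  0.0068] [ 0.59   -0.0546  0.006 ]
f1 [ 0.6074 -0.0131  0.0339] [ 0.6074 -0.0132  0.034 ]
f2 [ 0.5978 -0.0743  0.033 ] [ 0.598  -0.0745  0.034 ]
s1 [ 0.6315 -0.0234  0.0315] [ 0.6319 -0.0244  0.034 ]
s2 [ 0.6227 -0.0715  0.0314] [ 0.6231 -0.072   0.034 ]
c1 [ 0.6537 -0.0276  0.046 ] [ 0.6536 -0.0272  0.045 ]
c2 [ 0.7063 -0.179   0.0459] [ 0.7065 -0.1791  0.045 ]
c3 [ 0.6296 -0.1639  0.048 ] [ 0.6292 -0.1641  0.045 ]
yaw x: -9.01 -9.57 -10.99 y-90: -10.39 -8.670000000000002 -10.120000000000005
ptr -69.88 tab -23.63 -26.73
w1 [250.82666777  93.3499489 ] ((260.1929626464844, 94.4682388305664), (32.01470184326172, 58.79063415527344), 50.90614318847656) [ 232   68   56   56 1564]
   [ 0.427  -0.1403  0.016 ]
   [ 0.4759 -0.1578  0.016 ]
   [ 0.4683 -0.185   0.016 ]
   [ 0.4181 -0.1679  0.016 ]
  c [ 0.44773006 -0.16272508  0.016     ] [ 0.44773745 -0.16273185  0.01569836]
  plug [ 0.47694249 -0.1721579   0.013     ] 79
w2 [231.81756136 246.89776209] ((238.8199920654297, 246.75997924804688), (26.59999656677246, 45.59999465942383), 53.13010025024414) [ 217  226   44   43 1117]
   [ 0.4304 -0.1371  0.016 ]
   [ 0.4824 -0.1547  0.016 ]
   [ 0.4701 -0.1847  0.016 ]
   [ 0.4167 -0.1675  0.016 ]
  c [ 0.45030137 -0.16097677  0.016     ] [ 0.45041268 -0.16091668  0.01626485]
  plug [ 0.45472241 -0.16621184  0.013     ] 82
```

```bash
python3 - <<'E'
from h import *
off=np.array([.0697,0,.0304])
ax=np.array([.670,-.1365])
for i,(yaw,) in enumerate([(-.6,),(.35,)]):
    q=down(yaw); R=Rn.from_quat(q).as_matrix()
    manip.move_pose([*(ax-(R@[.015,0,0])[:2]),.30],q); manip.sleep(.3)
    im,d,m=grab('wrist',f'k{i}.png'); print(manip.get_time(),proj(m,[*ax,.05]))
    c=proj(m,[*ax,.05]).astype(int)
    a=im[max(0,c[1]-90):c[1]+90,c[0]-90:c[0]+90]; print(max(0,c[1]-90),c[0]-90)
    cv2.imwrite(f'pics/k{i}c.png',cv2.resize(a,(400,400),interpolation=cv2.INTER_CUBIC)[:,:,::-1])
cv2.imwrite('pics/kc.png',np.hstack([cv2.imread(f'pics/k{i}c.png') for i in (0,1)]))
E
```

```text
4.4083 [248.8521927  179.70933271]
89 158
5.6667 [250.00332945 181.56131985]
91 160
```

View pics/kc.png

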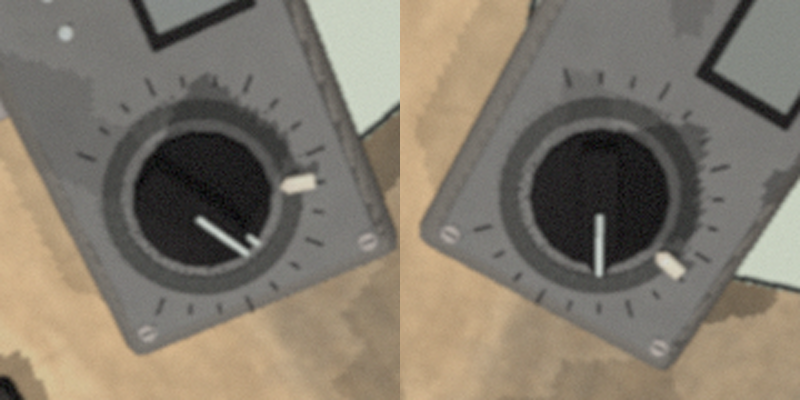

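Both views show the dark index ring as a circle centred near (202,195) and (600,196), with the tab at (298,184) and (670,264). The white line agrees with the earlier estimate.

```bash
python3 - <<'E'
from h import *
for i,(r0,c0,ce,tb,l0,l1) in enumerate([(89,158,(202,195),(298,184),(200,218),(250,254)),(91,160,(200,196),(270,264),(199,216),(199,275))]):
    w=np.load(f'pics/k{i}.npz'); im=w['im'].astype(int)
    F=lambda p:(c0+p[0]*.45-.27,r0+p[1]*.45-.27)
    # tab mask
    u,v=map(int,F(tb)); s=im[v-12:v+13,u-12:u+13]; mk=(s.min(2)>150); ys,xs=np.nonzero(mk)
    z=dep(w,w['d'],*F(tb))[2]; T=ray(w,xs.mean()+u-12,ys.mean()+v-12,.051)
    # dark skirt disc + ring centre
    print(i,'tab',T.round(4),len(xs),'z',z.round(4),'ringz',[dep(w,w['d'],*F((ce[0]+q,ce[1])))[2].round(4) for q in (-90,-60,90)])
    for zz in (.047,): C=ray(w,*F(ce),zz)
    dk=(im.max(2)<48).astype(np.uint8); k,l,st,cc=cv2.connectedComponentsWithStats(dk); 
    j=l[int(F(ce)[1]),int(F(ce)[0])]
    cn=max(cv2.findContours((dk[r0:r0+180,c0:c0+180]).copy(),0,2)[0],key=cv2.contourArea); e=cv2.fitEllipse(cv2.convexHull(cn))
    S=ray(w,e[0][0]+c0,e[0][1]+r0,.0515)
    a=lambda d:np.degrees(np.arctan2(d[1],d[0])).round(2)
    L=ray(w,*F(l1),.071)-ray(w,*F(l0),.071)
    print('  ring C',C.round(4),'skirt C',S.round(4),e[1],'ptr',a(L),'tab ang',a(T-C),a(T-S),np.hypot(*(T-C)[:2]),np.hypot(*(T-S)[:2]))
E
```

```text
0 tab [ 0.6979 -0.1482  0.051 ] 84 z 0.0493 ringz [np.float64(0.0469), np.float64(0.0706), np.float64(0.0474)]
  ring C [ 0.6708 -0.1351  0.047 ] skirt C [ 0.6709 -0.1348  0.0515] (59.85429000854492, 60.50306701660156) ptr -71.21 tab ang -25.73 -26.28 0.03015396908287029 0.03016491661413231
1 tab [ 0.6974 -0.1481  0.051 ] 79 z 0.0496 ringz [np.float64(0.0473), np.float64(0.0513), np.float64(0.0475)]
  ring C [ 0.6694 -0.1355  0.047 ] skirt C [ 0.6692 -0.1348  0.0515] (60.6067008972168, 60.94200134277344) ptr -69.98 tab ang -24.29 -25.26 0.03069862560924378 0.031237285248819156
```

```bash
python3 - <<'E'
from h import *
f=lambda:(manip.get_contact_force().round(1),manip.get_torque().round(2),round(manip.get_gripper_width(),3),manip.get_tool_pos().round(4))
ax=[.670,-.135]; q=down(np.radians(19.7))
manip.move_pose([*ax,.28],q)
print(manip.servo_line([*ax,.229],vel=.08,force_limit=8)); print(f())
close(25); print(f(),manip.get_gripper_force())
c=f(); 
E
```

```text
False
(array([0.2, 0. , 0.1]), array([-0.02, -0.03,  0.03]), 0.999, array([ 0.6702, -0.135 ,  0.229 ]))
(array([-2.5, -0.5,  3.5]), array([-0.09,  0.38, -0.05]), 0.132, array([ 0.6699, -0.1351,  0.2293])) 28.02960991859436
```

```bash
python3 - <<'E'
from h import *
f=lambda:(manip.get_contact_force().round(1),manip.get_torque().round(2),round(manip.get_gripper_width(),3),manip.get_tool_pos().round(4))
close(50); print(f())
p=[*manip.get_tool_pos()]; 
for y in (35,50,64.6):
    manip.move_pose([.670,-.135,.2292],down(np.radians(y))); print(f())
manip.sleep(.2); R=Rn.from_quat(manip.get_ee_rot()).as_matrix(); print('yaw',np.degrees(np.arctan2(R[1,1],R[0,1])))
open_jaws(); print(f())
q=down(np.radians(64.6)); 
manip.servo_line([.670,-.135,.30],vel=.15)
for i,yw in enumerate((64.6,10)):
    q=down(np.radians(yw)); R=Rn.from_quat(q).as_matrix()
    manip.move_pose([*(np.array([.67,-.135])-(R@[.015,0,0])[:2]),.30],q); manip.sleep(.3)
    im,d,m=grab('wrist',f'n{i}.png'); c=proj(m,[.67,-.135,.05]).astype(int); r0,c0=c[1]-80,c[0]-80; print(r0,c0)
    cv2.imwrite(f'pics/n{i}c.png',cv2.resize(im[r0:r0+160,c0:c0+160],(400,400),interpolation=cv2.INTER_CUBIC)[:,:,::-1])
cv2.imwrite('pics/nc.png',np.hstack([cv2.imread(f'pics/n{i}c.png') for i in (0,1)])); print(manip.get_time())
E
```

```text
(array([-3.3, -1. ,  5.4]), array([-0.08,  0.47, -0.02]), 0.123, array([ 0.6699, -0.1351,  0.2293]))
(array([-3.4, -1.9,  5.4]), array([-0.3 ,  0.7 , -0.01]), 0.125, array([ 0.6697, -0.1352,  0.2294]))
(array([-6. , -2. ,  6.5]), array([-0.42,  0.82,  0.1 ]), 0.122, array([ 0.6695, -0.1354,  0.2293]))
(array([-6.1, -3.9,  6.8]), array([-0.66,  0.97,  0.04]), 0.129, array([ 0.6693, -0.1357,  0.2293]))
yaw 64.40695180113939
(array([0.7, 0.3, 0.5]), array([-0.01,  0.02,  0.02]), 0.998, array([ 0.67  , -0.1349,  0.2292]))
102 169
101 169
12.025
```

View pics/nc.png

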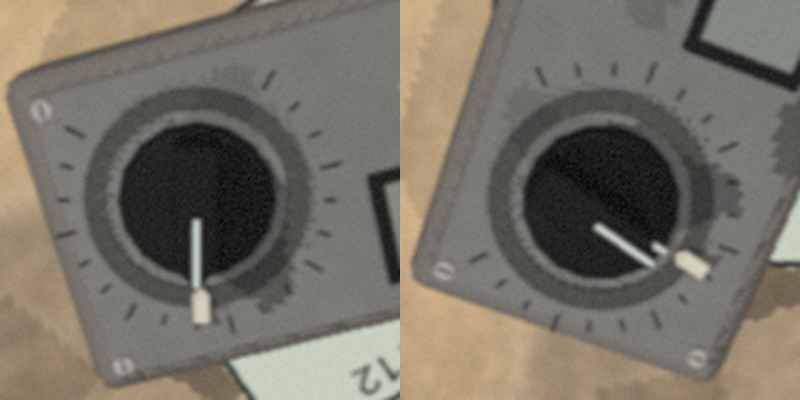

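The line runs (196,218) to (196,290) and the tab sits at (201,308), so they look nearly aligned. I'll compute the residual.

```bash
python3 - <<'E'
from h import *
a=lambda d:np.degrees(np.arctan2(d[1],d[0])).round(2)
for i,(r0,c0,tb,lm) in enumerate([(102,169,(201,308),(196,253)),(101,169,(292,264),(225,245))]):
    w=np.load(f'pics/n{i}.npz'); im=w['im'].astype(int)
    F=lambda p:(c0+p[0]*.4-.3,r0+p[1]*.4-.3)
    k,l,st,cc=cv2.connectedComponentsWithStats((im.min(2)>125).astype(np.uint8))
    def blob(p):
        u,v=F(p); ys,xs=np.nonzero((im.min(2)>125)); s=np.hypot(xs-u,ys-v)<(8 if p is tb else 17); return xs[s],ys[s],im[ys[s],xs[s]].min(1)
    u,v=map(int,F(tb)); x,y,_=blob(tb); T=ray(w,x.mean(),y.mean(),.051)
    # line pixels: dark-surrounded bright
    x,y,_=blob(lm); P=np.array([ray(w,p,q,.071)[:2] for p,q in zip(x,y)])
    vx,vy,x0,y0=cv2.fitLine(P.astype(np.float32),cv2.DIST_HUBER,0,1e-4,1e-4).ravel(); 
    if vx<0: vx,vy=-vx,-vy
    dk=(im.max(2)<48).astype(np.uint8)[r0:r0+160,c0:c0+160]
    cn=max(cv2.findContours(dk,0,2)[0],key=cv2.contourArea); e=cv2.fitEllipse(cv2.convexHull(cn)); S=ray(w,e[0][0]+c0,e[0][1]+r0,.0515)
    t=T[:2]-[x0,y0]; print('ptr',a((vx,vy)),'tab-from-line mm',1e3*(vx*t[1]-vy*t[0]),'axis-from-line',1e3*(vx*(S[1]-y0)-vy*(S[0]-x0)),'tab ang',a(T-S),np.hypot(*(T-S)[:2]),S.round(4),len(P))
E
```

```text
ptr -24.7 tab-from-line mm 0.7865088239811299 axis-from-line 0.3401518957757139 tab ang -23.89 0.031533829430867695 [ 0.6682 -0.1356  0.0515] 94
ptr -19.46 tab-from-line mm -1.1637905462628497 axis-from-line 2.432615285131158 tab ang -26.04 0.031355790639200014 [ 0.6694 -0.1345  0.0515] 104
```

```bash
python3 - <<'E'
from h import *
a=lambda d:np.degrees(np.arctan2(d[1],d[0])).round(2)
from scipy.optimize import least_squares
# tabs & lines, all views; principal check by line blob restricted to dark surroundings
for i,(r0,c0,l0,l1,tb) in {'k0':(89,158,(200,218),(244,250),(298,184)),'k1':(91,160,(199,216),(199,270),(270,264)),'n0':(102,169,(196,220),(196,282),(201,308)),'n1':(101,169,(197,228),(250,260),(292,264))}.items():
    w=np.load(f'pics/{i}.npz'); im=w['im'].astype(int); g=im.min(2); s=.45 if i[0]=='k' else .4
    A=np.array(l0)*s+[c0-.3,r0-.3]; B=np.array(l1)*s+[c0-.3,r0-.3]; d=(B-A)/np.linalg.norm(B-A); L=np.linalg.norm(B-A)
    ys,xs=np.mgrid[:384,:512]; t=(xs-A[0])*d[0]+(ys-A[1])*d[1]; n=-(xs-A[0])*d[1]+(ys-A[1])*d[0]
    k=(t>1)&(t<L-1)&(abs(n)<3.5)&(g>70)
    P=np.array([ray(w,x,y,.071)[:2] for x,y in zip(xs[k],ys[k])]).astype(np.float32)
    vx,vy,x0,y0=cv2.fitLine(P,cv2.DIST_L2,0,1e-4,1e-4).ravel()
    v=np.array([vx,vy]); v*=np.sign(v[0])
    T0=np.array(tb)*s+[c0-.3,r0-.3]; k=(np.hypot(xs-T0[0],ys-T0[1])<9)&(g>130); T=ray(w,xs[k].mean(),ys[k].mean(),.0505)[:2]
    tt=T-[x0,y0]; print(i,'ptr',a(v),'tab',T.round(4),'off mm',(1e3*(v[0]*tt[1]-v[1]*tt[0])).round(2),'line pt',x0,y0,len(P))
E
```

```text
k0 ptr -70.23 tab [ 0.6979 -0.1484] off mm 22.88 line pt 0.6717782 -0.14322247 107
k1 ptr -69.99 tab [ 0.6975 -0.1484] off mm 22.46 line pt 0.6716631 -0.14304455 115
n0 ptr -25.51 tab [ 0.697  -0.1484] off mm 1.25 line pt 0.67568 -0.1395548 115
n1 ptr -26.04 tab [ 0.6977 -0.1484] off mm 1.81 line pt 0.67598075 -0.13980372 106
```

The pointer lines from both angles cross at (.6693,-.1366). The tester geometry and the grip force agree with that axis, so the tab stands at about -22.8°. The knob needs roughly 3° more.

```bash
python3 - <<'E'
from h import *
f=lambda:(manip.get_contact_force().round(1),manip.get_torque().round(2),round(manip.get_gripper_width(),3),manip.get_tool_pos().round(4))
ax=np.array([.6694,-.1366]); q=down(np.radians(64.4))
manip.move_pose([*ax,.29],q); manip.servo_line([*ax,.2295],vel=.1); close(50); print(f())
manip.move_pose([*ax,.2295],down(np.radians(67.4))); manip.sleep(.2); print(f())
R=Rn.from_quat(manip.get_ee_rot()).as_matrix(); print('yaw',np.degrees(np.arctan2(R[1,1],R[0,1])))
open_jaws(); manip.servo_line([*ax,.30],vel=.2)
R=Rn.from_quat(q).as_matrix(); manip.move_pose([*(ax-(R@[.015,0,0])[:2]),.30],q); manip.sleep(.3)
im,d,w=grab('wrist','m0.png'); print(manip.get_time())
im=im.astype(int);g=im.min(2)
a=lambda d:np.degrees(np.arctan2(d[1],d[0])).round(2)
u=np.array([np.cos(np.radians(-22.8)),np.sin(np.radians(-22.8))])
A=proj(w,[*(ax+.002*u),.071]);B=proj(w,[*(ax+.0135*u),.071]);T0=proj(w,[*(ax+.0305*u),.051])
ys,xs=np.mgrid[:384,:512]; d=(B-A)/np.linalg.norm(B-A);t=(xs-A[0])*d[0]+(ys-A[1])*d[1]; n=-(xs-A[0])*d[1]+(ys-A[1])*d[0]
k=(t>1)&(t<np.linalg.norm(B-A)-1)&(abs(n)<5)&(g>70)
P=np.array([ray(w,x,y,.071)[:2] for x,y in zip(xs[k],ys[k])]).astype(np.float32)
vx,vy,x0,y0=cv2.fitLine(P,cv2.DIST_L2,0,1e-4,1e-4).ravel(); v=np.array([vx,vy])*np.sign(vx)
k=(np.hypot(xs-T0[0],ys-T0[1])<9)&(g>130); T=ray(w,xs[k].mean(),ys[k].mean(),.0505)[:2]; tt=T-[x0,y0]
print('ptr',a(v),'tab',T,a(T-ax),'off mm',1e3*(v[0]*tt[1]-v[1]*tt[0]),len(P),k.sum())
E
```

```text
(array([-0.3,  2.9,  3.7]), array([ 0.35,  0.11, -0.02]), 0.122, array([ 0.6696, -0.1363,  0.2299]))
(array([-0.9,  3.4,  5.8]), array([0.47, 0.17, 0.04]), 0.121, array([ 0.6696, -0.1364,  0.2299]))
yaw 67.31211330047586
16.6
ptr -20.24 tab [ 0.6972237  -0.14858641] -23.31 off mm -1.3215590379441182 73 98
```

```bash
python3 - <<'E'
from h import *
w=np.load('pics/m0.npz'); c=proj(w,[.6694,-.1366,.05]).astype(int); print(c)
a=w['im'][c[1]-40:c[1]+65,c[0]-70:c[0]+70]; cv2.imwrite('pics/m0c.png',cv2.resize(a,(800,600),interpolation=cv2.INTER_CUBIC)[:,:,::-1])
E
```

```text
[249 183]
```

View pics/m0c.png

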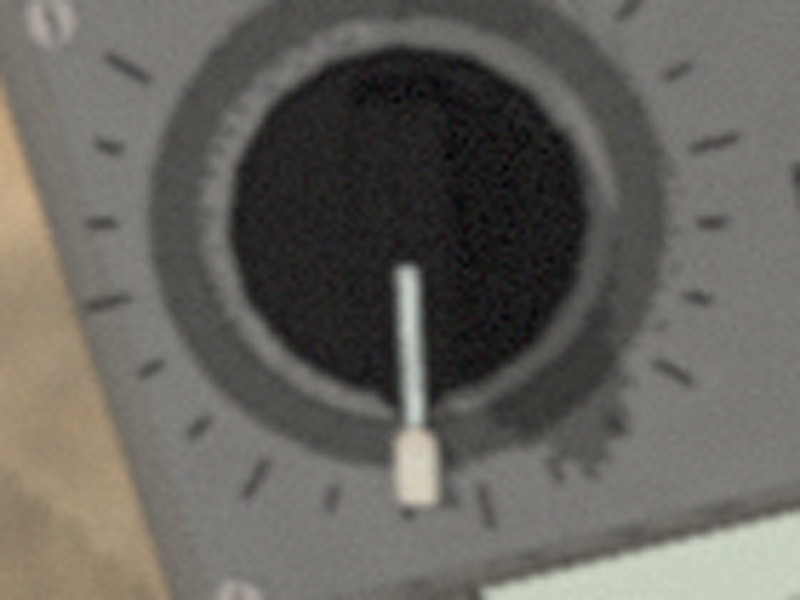

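In the close-up the pointer line runs (407,265) to (416,425) and leads straight into the tab at (417,468), so the selector is set to within about 1°. On to the adapter: I check finger clearance to the screwdriver, then take a closer measurement.

```bash
python3 - <<'E'
from h import *
w=np.load('pics/w1.npz')
for p in [(130,127),(183,131),(282,181)]: print('drv',ray(w,*p,.01).round(3))
q=down(np.radians(70.8)); R=Rn.from_quat(q).as_matrix()
manip.move_pose([.4364,-.1588,.30],q); manip.sleep(.3)
im,d,m=grab('wrist','a0.png'); u0=proj(m,[.4477,-.1627,.016]); print(manip.get_time(),u0)
mk=((im.max(2)<75)).astype(np.uint8); mk=cv2.morphologyEx(mk,cv2.MORPH_CLOSE,np.ones((7,7)))
k,l,st,ce=cv2.connectedComponentsWithStats(mk); j=1+np.argmin(np.hypot(*(ce[1:]-u0).T)+1e3*(st[1:,4]<300))
c=max(cv2.findContours((l==j).astype(np.uint8),0,2)[0],key=cv2.contourArea); r=cv2.minAreaRect(c); print(r,st[j])
B=np.array([ray(m,*b,.016) for b in cv2.boxPoints(r)]); print(B.round(4),B.mean(0),dep(m,d,*r[0]))
cv2.drawContours(im,[cv2.boxPoints(r).astype(int)],0,(255,0,0),1)
cv2.imwrite('pics/a0c.png',im[:,:,::-1])
E
```

```text
drv [ 0.356 -0.075  0.01 ]
drv [ 0.38  -0.119  0.01 ]
drv [ 0.39  -0.226  0.01 ]
17.925 [249.18729469 203.31319084]
((248.5, 199.5), (65.0, 35.0), 90.0) [ 231  167   36   66 2244]
[[ 0.4149 -0.1663  0.016 ]
 [ 0.4239 -0.1405  0.016 ]
 [ 0.4758 -0.1578  0.016 ]
 [ 0.4663 -0.1851  0.016 ]] [ 0.44521336 -0.16242053  0.016     ] [ 0.44453007 -0.16218275  0.01581441]
```

View pics/a0c.png

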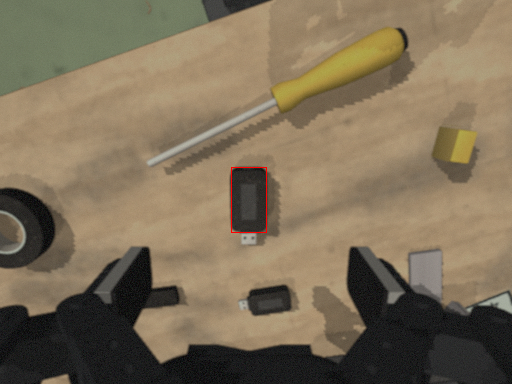

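The red box is tight around the adapter, (231,167) to (267,233), with its plug below at (248,238). The fingers clear the screwdriver and the other parts, so I grasp and check.

```bash
python3 - <<'E'
from h import *
f=lambda:(manip.get_contact_force().round(1),round(manip.get_gripper_width(),3),manip.get_tool_pos().round(4))
th=np.radians(-19.2); a=np.array([np.cos(th),np.sin(th)]); c=np.array([.446,-.1626]); g=c-.012*a
q=down(th+np.pi/2)
manip.move_pose([*g,.22],q); print(manip.servo_line([*g,.176],vel=.1,force_limit=8),f())
close(40); print(f(),manip.get_gripper_force())
manip.servo_line([*g,.26],vel=.15); print(f())
# staging in front of the nest, high
ny=np.radians(-10.0); n=np.array([np.cos(ny),np.sin(ny)]); mouth=np.array([.6027,-.0439])
home=mouth-.010*n; hg=home-.012*n
s=hg-.075*n
manip.move_pose([*s,.26],down(ny+np.pi/2)); manip.sleep(.3); print(manip.get_time(),f(),hg)
grab('wrist','b0.png'); grab('scene','b1.png'); grab('side','b2.png')
A=np.hstack([cv2.imread('pics/b0.png')[100:384], cv2.resize(cv2.imread('pics/b2.png')[140:300,150:370],(391,284))]); 
B=cv2.resize(cv2.imread('pics/b1.png')[130:260,150:350],(437,284)); print(A.shape)
cv2.imwrite('pics/bm.png',cv2.resize(A,(800,int(284*800/A.shape[1]))))
E
```

```text
False (array([-0. ,  0.5, -0.6]), 1.001, array([ 0.435 , -0.1588,  0.1767]))
(array([-1.2,  1.4,  6.4]), 0.341, array([ 0.4348, -0.1587,  0.1765])) 39.72571134567261
(array([-0.5,  0.3, -0.2]), 0.34, array([ 0.4344, -0.1585,  0.2597]))
21.15 (array([-0.3,  0.5, -0.2]), 0.339, array([ 0.5069, -0.028 ,  0.2599])) [ 0.58103423 -0.04007974]
(284, 903, 3)
```

View pics/bm.png

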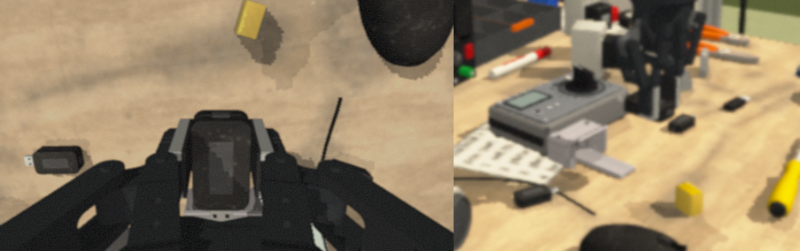

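The adapter is held square between the pads in the wrist view, rear end at the top (222,113) and front edge at (222,208). I measure its seat in the hand from depth.

```bash
python3 - <<'E'
from h import *
w=np.load('pics/b0.npz'); T=manip.get_tool_pos(); R=Rn.from_quat(manip.get_ee_rot()).as_matrix()
for v in range(226,344,6):
    X=R.T@(dep(w,w['d'],251,v)-T); print(v,X.round(4),w['im'][v,251])
for u in (225,251,275): print(u,(R.T@(dep(w,w['d'],u,300)-T)).round(4))
w=np.load('pics/w2.npz')
for p,z in [((.5464,-.0332),.006),((.6027,-.0439),.034)]: print(proj(w,[*p,z]))
E
```

```text
226 [0.015  0.0003 0.1704] [40 38 37]
232 [0.0144 0.0002 0.1646] [58 59 54]
238 [0.0131 0.0002 0.1612] [46 45 41]
244 [0.0105 0.0002 0.1608] [54 47 47]
250 [0.0074 0.0002 0.1613] [44 41 33]
256 [0.0045 0.0002 0.1615] [60 58 52]
262 [0.0016 0.0002 0.1615] [81 79 75]
268 [-0.0008  0.0002  0.1605] [80 78 74]
274 [-0.004   0.0002  0.1609] [74 72 69]
280 [-0.0058  0.0002  0.1589] [83 81 77]
286 [-0.0102  0.0002  0.1612] [67 65 59]
292 [-0.0134  0.0002  0.1614] [59 57 54]
298 [-0.0153  0.0002  0.1595] [58 56 56]
304 [-0.0188  0.0002  0.1602] [60 58 57]
310 [-0.0218  0.0002  0.16  ] [58 55 55]
316 [-0.0253  0.0002  0.1605] [61 58 55]
322 [-0.0286  0.0002  0.1604] [39 38 37]
328 [-0.0319  0.0002  0.1605] [44 43 38]
334 [-0.0351  0.0002  0.1604] [38 36 31]
340 [-0.0434  0.0003  0.1663] [148 144 134]
225 [-0.0172 -0.0116  0.161 ]
251 [-0.0164  0.0002  0.1597]
275 [-0.0167  0.011   0.1602]
[185.84231595 114.95274789]
[219.22515326  71.77660338]
```

```bash
python3 - <<'E'
from h import *
ny=np.radians(-10.0); n=np.array([np.cos(ny),np.sin(ny)]); y=np.array([-n[1],n[0]]); mouth=np.array([.6027,-.0439])
hg=mouth-.010*n-.0118*n
def f():
    F=manip.get_contact_force(); T=manip.get_tool_pos(); return 'x,y,z',((T[:2]-hg)@n*1e3).round(2),((T[:2]-hg)@y*1e3).round(2),T[2].round(4),'F',(F[:2]@n).round(1),(F[:2]@y).round(1),F[2].round(1),round(manip.get_gripper_width(),3)
P=lambda s,z:[*(hg+s*n),z]
close(60)
print(manip.servo_line(P(-.075,.1842),vel=.1,force_limit=8),f())
for s in (-.045,-.03,-.02,-.012,-.007):
    st=manip.servo_line(P(s,.1842),vel=.06,force_limit=10); print(s,st,f())
    if st: break
print(manip.get_time())
E
```

```text
False ('x,y,z', np.float64(-74.77), np.float64(0.05), np.float64(0.1845), 'F', np.float64(-0.2), np.float64(0.2), np.float64(0.5), 0.329)
-0.045 False ('x,y,z', np.float64(-45.14), np.float64(-0.04), np.float64(0.1841), 'F', np.float64(0.1), np.float64(-0.3), np.float64(-0.4), 0.33)
-0.03 False ('x,y,z', np.float64(-29.62), np.float64(0.0), np.float64(0.1842), 'F', np.float64(-0.3), np.float64(-0.2), np.float64(-0.7), 0.332)
-0.02 False ('x,y,z', np.float64(-19.56), np.float64(-0.01), np.float64(0.1842), 'F', np.float64(-0.5), np.float64(0.5), np.float64(0.3), 0.337)
-0.012 False ('x,y,z', np.float64(-11.55), np.float64(-0.01), np.float64(0.1843), 'F', np.float64(-0.3), np.float64(0.4), np.float64(-0.8), 0.33)
-0.007 False ('x,y,z', np.float64(-7.41), np.float64(-0.03), np.float64(0.1839), 'F', np.float64(-2.4), np.float64(-0.4), np.float64(0.0), 0.328)
24.325
```

```bash
python3 - <<'E'
from h import *
ny=np.radians(-10.0); n=np.array([np.cos(ny),np.sin(ny)]); y=np.array([-n[1],n[0]]); mouth=np.array([.6027,-.0439])
hg=mouth-.010*n-.0118*n
def f():
    F=manip.get_contact_force(); T=manip.get_tool_pos(); return ((T[:2]-hg)@n*1e3).round(2),((T[:2]-hg)@y*1e3).round(2),T[2].round(4),'F',(F[:2]@n).round(1),(F[:2]@y).round(1),F[2].round(1),round(manip.get_gripper_width(),3)
for s in np.arange(-6,6.1,1):
    st=manip.servo_line([*(hg+s*1e-3*n),.1842],vel=.02,force_limit=14); manip.sleep(.1); r=f(); print(s,st,r)
    if st or -r[4]>15: break
manip.sleep(.5); print(f(),manip.get_time())
E
```

```text
-6.0 False (np.float64(-6.32), np.float64(-0.04), np.float64(0.184), 'F', np.float64(-2.9), np.float64(-0.6), np.float64(-1.1), 0.327)
-5.0 False (np.float64(-5.17), np.float64(-0.06), np.float64(0.1841), 'F', np.float64(-2.2), np.float64(-0.2), np.float64(-1.2), 0.33)
-4.0 False (np.float64(-4.14), np.float64(-0.03), np.float64(0.1841), 'F', np.float64(-4.0), np.float64(-0.9), np.float64(-2.2), 0.329)
-3.0 False (np.float64(-3.1), np.float64(-0.02), np.float64(0.1841), 'F', np.float64(-3.6), np.float64(-1.0), np.float64(-2.5), 0.331)
-2.0 False (np.float64(-2.15), np.float64(-0.04), np.float64(0.1841), 'F', np.float64(-4.1), np.float64(-1.0), np.float64(-2.5), 0.331)
-1.0 False (np.float64(-1.56), np.float64(-0.0), np.float64(0.184), 'F', np.float64(-6.9), np.float64(-0.4), np.float64(-0.8), 0.329)
0.0 False (np.float64(-1.22), np.float64(0.02), np.float64(0.1839), 'F', np.float64(-8.9), np.float64(-0.3), np.float64(1.2), 0.328)
1.0 False (np.float64(-0.84), np.float64(0.02), np.float64(0.1838), 'F', np.float64(-12.2), np.float64(-0.8), np.float64(3.7), 0.329)
2.0 False (np.float64(-0.5), np.float64(0.01), np.float64(0.1837), 'F', np.float64(-14.3), np.float64(-0.9), np.float64(5.3), 0.327)
3.0 False (np.float64(-0.14), np.float64(0.05), np.float64(0.1836), 'F', np.float64(-17.6), np.float64(0.1), np.float64(8.1), 0.331)
(np.float64(-0.14), np.float64(0.06), np.float64(0.1836), 'F', np.float64(-16.8), np.float64(-0.1), np.float64(7.9), 0.331) 28.325
```

```bash
python3 - <<'E'
from h import *
im,d,w=grab('wrist','z0.png'); T=manip.get_tool_pos(); R=Rn.from_quat(manip.get_ee_rot()).as_matrix()
for v in (232,238,250,262,274,286,298,304,310): print(v,(R.T@(dep(w,d,251,v)-T)).round(4), dep(w,d,251,v).round(4))
cv2.imwrite('pics/z0c.png',im[60:,:,::-1])
E
```

```text
232 [0.0143 0.0006 0.1643] [ 0.5656 -0.0367  0.0194]
238 [0.0128 0.0006 0.1614] [ 0.5672 -0.037   0.0223]
250 [0.0075 0.0006 0.1607] [ 0.5724 -0.0379  0.023 ]
262 [0.0023 0.0006 0.1595] [ 0.5775 -0.0388  0.0241]
274 [-0.0038  0.0006  0.16  ] [ 0.5835 -0.0399  0.0235]
286 [-0.01    0.0006  0.1604] [ 0.5896 -0.041   0.0231]
298 [-0.0155  0.0006  0.1595] [ 0.595  -0.0419  0.024 ]
304 [-0.0189  0.0006  0.1599] [ 0.5984 -0.0425  0.0235]
310 [-0.0218  0.0006  0.1595] [ 0.6012 -0.043   0.0239]
```

View pics/z0c.png

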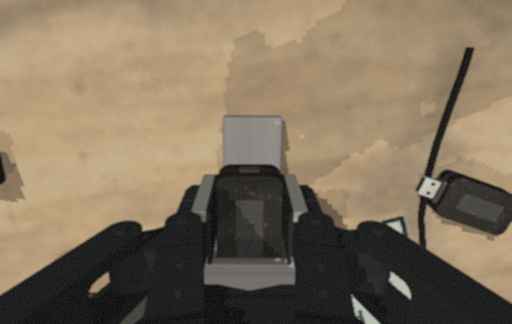

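The adapter lies flat on the tongue with its front under the lip at row 262. It hasn't slipped in the grip, and it is pressed home after 6 mm of spring travel against the rigid stop at about 17 N.

```bash
python3 -c "
from h import *
print(manip.get_contact_force(),order.finish_job())"
```

```text
the job is handed in; nothing more can be done
[-15.80414983   4.11602831   7.46185622] None
```

I handed the job in with the selector about 1° from the tab by my measurements and the adapter gripped flat and pressed home at about 17 N; the memory stick and relay were not touched, and the robot clock was at about 28 s of the 61 s allowed.

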